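Find the unfinished bushing with the plug gauge

ROBOT

A 6-joint arm with a two-finger parallel gripper is mounted at the origin on the work surface. World frame = base frame: x ahead of the robot, y to its left, z up, the work surface at z = 0. Lengths are in mm, angles in rad, forces in N, time in s.
With the tool pointing down it reaches from about 225 to 725 mm from the base axis. Payload 3.1 kg.
Tool frame: the origin (TCP) lies midway between the tips of the shut fingers; the grasp point (between the pads) lies 19 mm behind it (hold_point_z is the distance from the TCP to the grasp point, in mm); z points along the fingers, y is the line along which they close (so a half turn about z gives the same grasp; the last joint's range is limited). The gripper opens to 85 mm and grips with 20 to 120 N. Pads are 22 mm wide; open, the fingers measure 114 mm over their backs; the gripper's body (76 mm by 85 mm) begins 54 mm behind the grasp point. The pads swing forward as they close: fully open they stand 13 mm farther back than shut.
Start: joints at [-1.377, 0.048, 0.099, 1.622, 0, 1.443], TCP at [166.029, -498.048, 231.312] pointing down, gripper open.
Joint ranges: [-2.91, 2.91], [-0.99, 1.94], [-1.21, 1.42], [-2.12, 2.29], [-1.49, 1.47], [-3.14, 3.14]. Speed limits (rad/s): [2.79, 2.79, 3.14, 3.14, 3.14, 3.14].

INTERFACE

Orientations are given as [roll, pitch, yaw] about the fixed x, y, z axes, in that order (R = Rz(yaw) Ry(pitch) Rx(roll)).
In Python, from station import state, grab_frame, hand_in, boxes_of, hold_point_z gives the robot as it stands.
- The arm moves only by the tool send_rows, never from a script. Its argument "moves" is a list of rows, each a list of 7 numbers: the shift along the tool's x, y, z in m, then the turn, a rotation vector about the tool's x, y, z in degrees, then the gripper command: -1 is shut, 1 is fully open, values between are in proportion. A call has 1 to 12 rows; each row is the pose to reach, as a shift and turn from the pose commanded when the call began, along the tool's axes at that moment; what a row does not reach only later rows make up. A row lasts 1/8 s, in which the tool goes at most 62.5 mm and 10.7 degrees, less where a joint would pass 70% of its speed; a pose out of reach is approached as far as the arm can. A call with a gripper value outside its range is refused whole. The fingers move at their own pace and stop on an object; "squeeze" is the grip in N (left out, the last holds). Time passes only in rows, so rows that repeat a pose let the fingers close. It gives the time, the measured TCP pose, the force, the opening and the grip force at its end, in the units of the state.
- state(): the state, without advancing time (a new reading comes with each control period).
- grab_frame(name): name is "scene" or "top" or "wrist"; returns a dict with "color" (420x560x3 uint8, red, green, blue), "K" (3x3 intrinsics, pixels), "k1" (the pictures are not rectified: a ray, as slopes to the right and down, at radius r is drawn at 1 + k1 r^2 times it, then the intrinsics apply), "R" (3x3) and "t" (3): a world point X has camera coordinates R X + t; the wrist camera has in their place "mount" (4x4, takes a point from camera to tool coordinates, whose origin is the TCP and whose axes are the flange's). Camera axes: x right, y down, z forward; pixel columns grow to the right and rows downward; lengths in mm; the calibration is good to about 2 mm. A picture is of the moment at which its call begins: read the wrist's pose just before it. There is no depth.
- hand_in(): hands the job in; it is judged then, once.
Trained networks look in the newest picture that a camera, given by its name, has taken for a name from the list of things; names that differ only in an ending like _2 or _b are one class to them, and where a whole thing is asked for, a point or a joint stands for the part that bears it (a point fixed in the world has none). Each returns a list of dicts, best first, with "p" (0 to 1); they miss things now and then, are a little off and sometimes report something else, mostly with a low value. They report only what shows in the picture. A call takes as long as a camera call. They do not tell look-alikes from the thing itself.
- boxes_of(camera, query): "xy" ([column, row] in pixels, amid what is visible of it).
The state is a dict: "clock": time; "joint_positions": joint angles; "joint_vel": joint speeds; "effort": joint torques, N m; "tool_pos": TCP position; "tool_rot": TCP orientation; "contact_force": force on the tool from outside, world axes, zero at the start; "wrist_torque": the same for the moment, N m; "grip_width": finger opening in mm; "grip_force": force on a finger pad.
Only numpy, scipy, OpenCV 4.12 (cv2) and the standard library are available. Lean on these libraries where they do the work, as an engineer would, in place of code of your own. Each camera call takes 0.05 s, during which the arm holds its last target. There are 200 camera calls.

TASK

One of the three bronze bushings on the board was not bored right through. Lower the large plug gauge slowly into their bores, one after another and never forcing it, until you feel it stop short in one. Put the gauge back in its hole in the wooden block and set that bushing down, upright, in the steel tray. Leave the bushings that the gauge passes in their pockets and everything else where it is.

Things in the scene. Friction and masses are not known exactly. Their poses are not given: they have to be found in the camera images.
- board: Fixed plywood board, 210 x 210 x 18 mm, with four round pockets 56 mm wide and 6 mm deep, centred at x, y = +-48 mm. Three hold a bushing each and one a steel collar; which holds what varies. Origin: centre of its underside on the bench; z up.
- bushing_a_mid (a point): Bronze bushing, 42 mm high, 0.29 kg, flange (52 mm wide, 7 thick) down in a pocket with 2 mm play; round body above 38 mm wide. Bore mouth on top 19.5 mm; finished bores keep that right through, the unfinished one narrows to 14 mm at 15 mm below the mouth. Outside all three look alike. Point: on the axis, half-way up (21 mm above the underside, 21 below the mouth); z along the bore to the mouth.
- bushing_b_mid (a point): Another bushing of the same kind, same point and axes.
- bushing_c_mid (a point): Another bushing of the same kind, same point and axes.
- gauge_tip (a point): Centre of the lower end of the large gauge's pin, 34 mm below the shoulder; z points up to the handle.
- gauge_grip (a point): The large plug gauge, 0.15 kg: steel pin 18 mm wide, 34 long, tip bevelled 1 mm, under a knurled round aluminium handle 24 mm wide, 70 long. It stands pin down in the block, its shoulder (handle's lower end) on the block's top. A finished bore takes the pin 34 mm, till the shoulder meets the bushing; the unfinished one 15 mm. Point: middle of the handle, 69 mm above the tip; z up the handle.
- gauge_block: Fixed dark wooden block, 70 x 130 x 44 mm, holding two gauges upright in holes 38 mm deep: the large one at y = +30 mm (hole 22 mm wide), the small one at y = -30 mm. Origin: centre of its underside; z up. It may stand to the left or right of the board.
- block_hole (a point): Centre of the mouth of the large gauge's hole, on the block's top face, 44 mm above the bench.
- tray_in (a point): Middle of the inner floor of the fixed open steel tray, 160 (x) x 190 (y) x 28 mm, floor and walls 3 mm thick; x, y along its sides, z up. To the right or left of the board, on the other side from the gauge block.
- collar: Bystander in one of the board's pockets: dark steel shaft collar, a low ring 48 mm across and 16 mm high with a 27 mm hole. Origin: centre of its underside.
- small_gauge: Bystander in the wooden block, 60 mm from the large gauge: a small plug gauge, its handle 14 mm across, standing only 35 mm above the block. Origin: its tip.
- oil_can: Bystander: copper oil can, 64 mm across, 105 mm high with its spout, beyond the board. Origin: centre of its underside.
- screw_tin: Bystander: round open tin of screws, 84 mm across, 40 mm high. Origin: centre of its underside.
- screwdriver: Bystander: screwdriver lying on the bench, 170 mm long. Origin: its middle.
- spanner: Bystander: spanner lying on the bench beyond the board and to its right, 160 mm long. Origin: its middle.
- brush: Bystander: bench brush lying beyond the board, 170 mm long. Origin: its middle.
Not all that is in view belongs to the job. Leave any blue or purple look-alike of the part that bears bushing_a_mid alone.

How it is judged (in metres and radians):
On the way:
1. the large gauge's pin is in the unfinished bushing and rests on the narrowing of its bore (tip within 3 mm of the narrowing's middle, 15 mm below the mouth; more than 0.5 N) (distance between gauge_tip and bore_narrowing below 0.003 m and (contact force between gauge and bushing_a above 0.5 N or contact force between gauge and bushing_b above 0.5 N or contact force between gauge and bushing_c above 0.5 N)), for 0.1 s.
At the end, for the whole second after the job is handed in: The unfinished bushing stands upright (within 0.15 rad) on the tray's floor, released and at rest; the large gauge is back in its own hole, tip at least 28 mm down and within 6 mm of the axis; the two good bushings stand upright within 10 mm of where they were (x of bore_narrowing in the frame of tray_in between -0.06 and 0.06 m and y of bore_narrowing in the frame of tray_in between -0.075 and 0.075 m and z of bore_narrowing in the frame of tray_in between 0.023 and 0.031 m and angle between each of bushing_a_mid, bushing_b_mid, bushing_c_mid's own z axis and vertical below 0.15 rad and linear speed of each of bushing_a, bushing_b, bushing_c, gauge below 0.02 m/s and (distance between bushing_a_mid and bore_narrowing below 0.012 m or distance of bushing_a_mid from where it was at the start of the episode below 0.01 m) and (distance between bushing_b_mid and bore_narrowing below 0.012 m or distance of bushing_b_mid from where it was at the start of the episode below 0.01 m) and (distance between bushing_c_mid and bore_narrowing below 0.012 m or distance of bushing_c_mid from where it was at the start of the episode below 0.01 m) and horizontal distance between gauge_tip and block_hole below 0.006 m and z of gauge_tip in the frame of block_hole below -0.028 m and angle between gauge_tip's own z axis and vertical below 0.2 rad); the robot touches nothing.
It fails at once if the gauge is forced: it knocks or pushes on a bushing with more than 45 N (contact force between gauge and bushing_a above 45 N or contact force between gauge and bushing_b above 45 N or contact force between gauge and bushing_c above 45 N).
It fails at once if the bushing is dropped into the tray instead of set down: it falls faster than 0.5 m/s close above the tray's floor (distance between bore_narrowing and tray_in below 0.08 m and z of bore_narrowing in the frame of tray_in below 0.055 m and linear speed of any of bushing_a, bushing_b, bushing_c above 0.5 m/s).
It fails at once if a bystander is shoved or knocked more than 25 mm (distance of any of collar, small_gauge, oil_can, screw_tin, screwdriver, spanner, brush from where it was at the start of the episode above 0.025 m).
It also fails if it takes over 70 s, if anything falls off the work surface, if the arm or the gripper's body presses on something with over 40 N, if the wrist force passes 120 N, or if a joint passes its speed limit or range.

## Working session

There is one attempt and no reset: what is moved stays moved. The work goes in short steps, Python scripts to look and compute and a tool call to move; the robot and the scene stay as the last step left them, time stands still between calls to the robot, and variables do not carry over. Pictures are saved under pics/ and viewed, at most 10 in all, crops included, and the job is handed in when it is done.

Besides the shell and the picture viewer there is one more tool, called after ">>>" as a command line: name --pt "numbers of a row" for each row, then --argument value for the rest. send_rows: Moves the arm, as the interface text tells. Its arguments: {"type":"object","properties":{"moves":{"type":"array"},"squeeze":{"type":"number"}},"required":["moves"]}

```bash
mkdir -p pics; ls
cat > h.py <<'E'
import numpy as np, cv2
from station import *
def ray(f,uv,st=None):
    K=np.array(f["K"]);k1=f["k1"]
    d=np.array([(uv[0]-K[0,2])/K[0,0],(uv[1]-K[1,2])/K[1,1]]);u=d.copy()
    for _ in range(20): u=d/(1+k1*(u@u))
    v=np.array([u[0],u[1],1.])
    if "R" in f:
        R=np.array(f["R"]);t=np.array(f["t"]); return -R.T@t, R.T@v
    M=np.array(f["mount"]);T=tool(st); 
    return T[:3,:3]@M[:3,3]+T[:3,3], T[:3,:3]@M[:3,:3]@v
def tool(st):
    r,p,y=st["tool_rot"]
    from scipy.spatial.transform import Rotation as Ro
    T=np.eye(4);T[:3,:3]=Ro.from_euler("xyz",[r,p,y]).as_matrix();T[:3,3]=st["tool_pos"];return T
def at(f,uv,z,st=None):
    c,d=ray(f,uv,st); return c+d*(z-c[2])/d[2]
def proj(f,X,st=None):
    X=np.array(X,float)
    if "R" in f: c=np.array(f["R"])@X+np.array(f["t"])
    else:
        c=np.linalg.inv(tool(st)@np.array(f["mount"]))@np.append(X,1);c=c[:3]
    s=c[:2]/c[2];s=s*(1+f["k1"]*(s@s));K=np.array(f["K"])
    return np.array([K[0,0]*s[0]+K[0,2],K[1,1]*s[1]+K[1,2]])
def save(f,n): cv2.imwrite("pics/"+n+".png",f["color"][:,:,::-1])
E
python3 - <<'E'
from h import *
print(state(), hold_point_z)
z={"bushing_a_mid":39-6+0,"gauge_grip":83,"gauge_block":44,"tray_in":3,"board":18,"collar":28,"small_gauge":79,"oil_can":50,"screw_tin":40}
for cam in("scene","top"):
    f=grab_frame(cam);save(f,cam+"0")
    for n,h in z.items():
        print(cam,n,[(np.round(d["xy"]).tolist(),round(d["p"],2),np.round(at(f,d["xy"],h)[:2]).tolist()) for d in boxes_of(cam,n)[:5]])
E
```

```text
pics
{'clock': 0.0, 'joint_positions': array([-1.37678857e+00,  4.87490659e-02,  9.75688401e-02,  1.62197595e+00,
        7.15485861e-06,  1.44302926e+00]), 'joint_vel': array([-0.0016988 ,  0.00037816,  0.00041081, -0.00159428, -0.00025573,
       -0.00221467]), 'effort': array([ 2.23880934e-04, -3.38788140e+01,  3.20011568e+01,  2.04833492e-02,
       -1.35375171e-04, -5.73345488e-06]), 'tool_pos': array([ 165.91968159, -497.44898105,  230.10348237]), 'tool_rot': array([-3.13925296e+00, -3.07786971e-04,  3.21774454e-01]), 'contact_force': array([ 0.5008062 , -0.17077578,  0.16136763]), 'wrist_torque': array([ 0.0231933 ,  0.01721659, -0.00750752]), 'grip_force': 0.0, 'grip_width': 85.51711027536881} 18.700000000000003
scene bushing_a_mid [([330.0, 246.0], 0.89, [537.0, 84.0]), ([383.0, 283.0], 0.76, [474.0, 209.0]), ([348.0, 299.0], 0.7, [560.0, 211.0]), ([370.0, 222.0], 0.68, [422.0, 60.0])]
scene gauge_grip [([441.0, 339.0], 0.78, [456.0, 365.0])]
scene gauge_block [([429.0, 332.0], 0.66, [450.0, 339.0]), ([284.0, 126.0], 0.61, [483.0, -297.0])]
scene tray_in [([288.0, 127.0], 0.
[... 329 characters left out ...]
-360.0])]
top bushing_a_mid [([207.0, 263.0], 0.67, [475.0, 189.0]), ([249.0, 241.0], 0.66, [534.0, 74.0]), ([203.0, 234.0], 0.66, [554.0, 199.0]), ([264.0, 284.0], 0.53, [419.0, 31.0])]
top gauge_grip [([135.0, 276.0], 0.46, [440.0, 373.0])]
top gauge_block [([155.0, 274.0], 0.77, [442.0, 328.0])]
top tray_in [([397.0, 265.0], 0.72, [469.0, -339.0]), ([137.0, 275.0], 0.51, [435.0, 390.0]), ([249.0, 237.0], 0.31, [545.0, 75.0])]
top board [([263.0, 222.0], 0.9, [588.0, 37.0])]
top collar [([288.0, 211.0], 0.54, [617.0, -33.0])]
top small_gauge []
top oil_can [([287.0, 212.0], 0.71, [614.0, -29.0]), ([215.0, 155.0], 0.61, [769.0, 168.0])]
top screw_tin [([411.0, 186.0], 0.7, [689.0, -370.0])]
```

View pics/scene0.png

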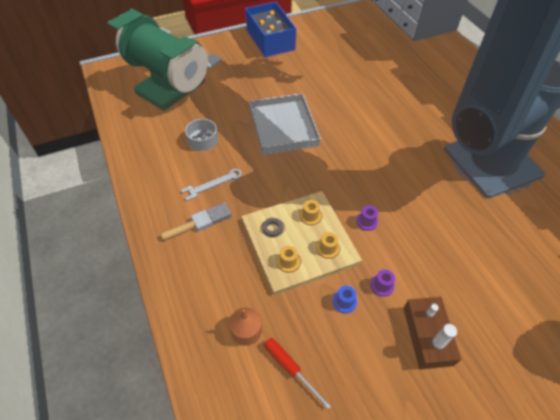

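View pics/top0.png

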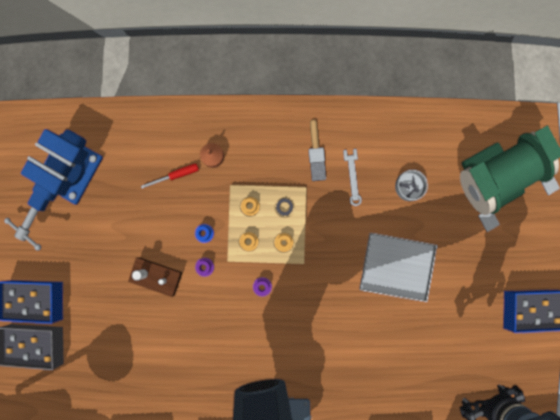

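The scene shows the board with three bronze bushings at top-view (249,205), (248,242) and (284,242), and the collar at (284,206). The purple and blue look-alikes are off the board. The large gauge stands in the left block at about (138,274), and the tray is on the right at (398,267).

Run:
```python
from h import *
f=grab_frame("top");s=grab_frame("scene")
def tri(a,b):
    c1,d1=ray(f,a);c2,d2=ray(s,b);A=np.stack([d1,-d2],1);x=np.linalg.lstsq(A,c2-c1,rcond=None)[0]
    p,q=c1+d1*x[0],c2+d2*x[1];return np.round((p+q)/2),round(np.linalg.norm(p-q),1)
for uv in [(231,184),(306,186),(305,263),(228,262)]: print("board",np.round(at(f,uv,18)))
for uv in [(249,205),(248,242),(284,242)]: print("bush",np.round(at(f,uv,45)))
for uv in [(371,236),(436,243),(430,300),(361,294)]: print("tray",np.round(at(f,uv,28)))
for uv in [(136,258),(181,271),(173,295),(129,281)]: print("block",np.round(at(f,uv,44)))
print("gauge tri",tri((137,274),(449,330)))
for n,a,b in [("b1",(248.5,205),(289,254)),("b2",(248,241),(329,241)),("b3",(284,242),(312,207))]: print(n,tri(a,b))
print("cam top",ray(f,(280,210))[0],"mount",np.round(grab_frame("wrist")["mount"],2))
# enlarged crops for identity
a=cv2.resize(f["color"][170:310,110:320],None,fx=3.8,fy=3.8,interpolation=3)
cv2.imwrite("pics/crop0.png",a[:,:,::-1])
```

```text
board [692. 126.  18.]
board [688. -82.  18.]
board [476. -80.  18.]
board [477. 132.  18.]
bush [632.  74.  45.]
bush [532.  76.  45.]
bush [533. -21.  45.]
tray [ 550. -260.   28.]
tray [ 531. -443.   28.]
tray [ 373. -427.   28.]
tray [ 392. -233.   28.]
block [486. 383.  44.]
block [452. 257.  44.]
block [387. 279.  44.]
block [422. 402.  44.]
gauge tri (array([446., 362., 109.]), np.float64(0.7))
b1 (array([632.,  75.,  49.]), np.float64(0.5))
b2 (array([535.,  76.,  43.]), np.float64(0.7))
b3 (array([532., -21.,  47.]), np.float64(1.6))
cam top [ 537.5580574    -8.68452501 1467.6349336 ] mount [[   0.     -0.96   -0.28   69.3 ]
 [   1.      0.      0.      0.56]
 [  -0.     -0.28    0.96 -142.45]
 [   0.      0.      0.      1.  ]]
```

View pics/crop0.png

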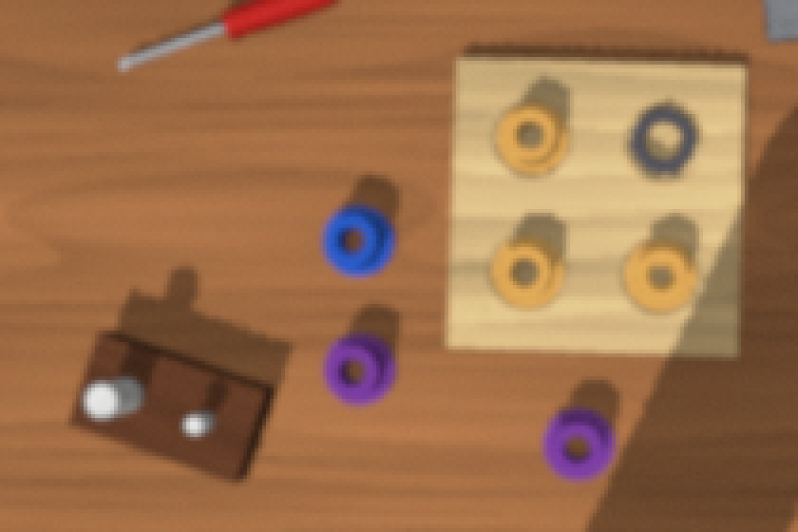

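The gauge and bushing sizes and heights agree with the description, and the blue and purple look-alikes are off the board. Now moving above the gauge.

>>> send_rows --pt "0.27 -0.364 0 0 0 -28 0" --pt "0.27 -0.364 0 0 0 -28 0" --pt "0.27 -0.364 0 0 0 -28 0" --pt "0.27 -0.364 0 0 0 -28 0" --pt "0.27 -0.364 0 0 0 -28 0" --pt "0.27 -0.364 0 0 0 -28 0" --pt "0.27 -0.364 0 0 0 -28 0" --pt "0.27 -0.364 0 0 0 -28 0"

```text
clock: 2.15
tool_pos: [307.5, -64.0, 231.7]
tool_rot: [3.141, -0.001, 0.818]
contact_force: [-0.0, -0.6, -0.2]
grip_width: 42.5
grip_force: 0.0
```

>>> send_rows --pt "0.409 -0.194 0.03 0 0 -28 0" --pt "0.409 -0.194 0.03 0 0 -28 0" --pt "0.409 -0.194 0.03 0 0 -28 0" --pt "0.409 -0.194 0.03 0 0 -28 0" --pt "0.409 -0.194 0.03 0 0 -28 0" --pt "0.409 -0.194 0.03 0 0 -28 0" --pt "0.409 -0.194 0.03 0 0 -28 0" --pt "0.409 -0.194 0.03 0 0 -28 0" --pt "0.409 -0.194 0.03 0 0 -28 0"

```text
clock: 3.28
tool_pos: [448.1, 363.7, 200.3]
tool_rot: [-3.14, 0.001, 1.301]
contact_force: [-0.4, -0.4, -0.3]
grip_width: 42.7
grip_force: 0.0
```

Run:
```python
from h import *
s=state();f=grab_frame("wrist");save(f,"w1")
print(s["clock"],s["tool_pos"],s["tool_rot"],s["grip_width"])
for n in("gauge_grip","small_gauge","gauge_block"): print(n,[(np.round(d["xy"]).tolist(),round(d["p"],2)) for d in boxes_of("wrist",n)[:3]])
print("expect top",proj(f,(446,362,114),s),"shoulder",proj(f,(446,362,44),s))
```

```text
3.275 [448.06695982 363.66203322 200.2532879 ] [-3.14049867e+00  1.40672875e-03  1.30116461e+00] 42.740784438820214
gauge_grip [([282.0, 208.0], 0.94)]
small_gauge [([276.0, 266.0], 0.87), ([415.0, 398.0], 0.67)]
gauge_block [([277.0, 231.0], 0.92)]
expect top [279.34984243 217.25946694] shoulder [279.88016668 194.01838214]
```

View pics/w1.png

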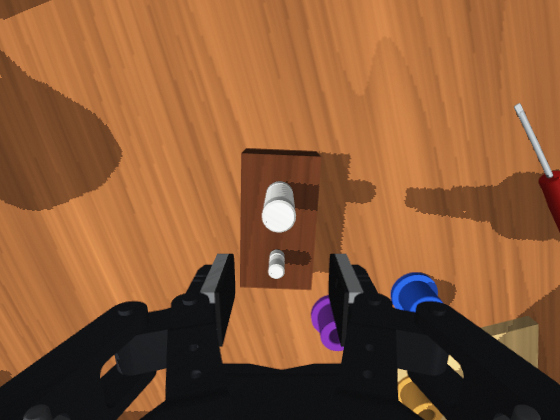

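The gauge top is at (279,217), exactly where predicted, so its estimate (446,362) holds. Descending and gripping.

>>> send_rows --pt "-0.002 -0.0015 0.05 0 0 0 0" --pt "-0.002 -0.0015 0.09 0 0 0 0" --pt "-0.002 -0.0015 0.115 0 0 0 0" --pt "-0.002 -0.0015 0.129 0 0 0 0" --pt "-0.002 -0.0015 0.129 0 0 0 -0.4" --pt "-0.002 -0.0015 0.129 0 0 0 -1" --pt "-0.002 -0.0015 0.129 0 0 0 -1" --pt "-0.002 -0.0015 0.129 0 0 0 -1" --pt "-0.002 -0.0015 0.129 0 0 0 -1" --squeeze 50

```text
clock: 4.6
tool_pos: [446.5, 361.4, 72.6]
tool_rot: [3.141, -0.0, 1.299]
contact_force: [-0.4, 0.4, -1.5]
grip_width: 22.6
grip_force: 48.9
```

Run:
```python
from h import *
s=state();print(s["tool_pos"],s["tool_rot"],s["grip_width"],s["contact_force"])
```

```text
[446.47825348 361.36757916  72.57052542] [ 3.14132926e+00 -2.94155280e-04  1.29934130e+00] 22.624545437849143 [-0.37624429  0.38085733 -1.49187112]
```

>>> send_rows --pt "0 0 -0.02 0 0 0 -1" --pt "0 0 -0.055 0 0 0 -1" --pt "0 0 -0.098 0 0 0 -1" --pt "-0.04 0.03 -0.098 0 0 0 -1" --pt "-0.09 0.067 -0.098 0 0 0 -1" --pt "-0.14 0.105 -0.098 0 0 0 -1" --pt "-0.19 0.142 -0.098 0 0 0 -1" --pt "-0.24 0.179 -0.098 0 0 0 -1" --pt "-0.28 0.209 -0.098 0 0 0 -1" --pt "-0.302 0.226 -0.098 0 0 0 -1" --pt "-0.302 0.226 -0.098 0 0 0 -1" --pt "-0.302 0.226 -0.098 0 0 0 -1"

```text
clock: 6.1
tool_pos: [582.7, 10.2, 170.2]
tool_rot: [-3.141, -0.001, 1.299]
contact_force: [-0.1, -0.3, -2.0]
grip_width: 22.9
grip_force: 49.2
```

Run:
```python
from h import *
s=state();f=grab_frame("wrist");save(f,"w2")
print(s["clock"],s["tool_pos"],s["tool_rot"],s["grip_width"],s["contact_force"])
for n,z in(("bushing_a_mid",45),("collar",28),("board",18)): print(n,[(np.round(d["xy"]).tolist(),round(d["p"],2),np.round(at(f,d["xy"],z,s)[:2],1)) for d in boxes_of("wrist",n)[:6]])
for p in [(631,72,54),(535,72,54),(535,-24,54)]: print(proj(f,p,s))
print("tip",proj(f,s["tool_pos"]-[0,0,62.6],s))
a=cv2.resize(f["color"][80:300,140:420],None,fx=2.7,fy=2.7,interpolation=2)
cv2.imwrite("pics/w2c.png",a[:,:,::-1])
```

```text
6.1 [582.74436522  10.2038856  170.21967369] [-3.14082415e+00 -5.32114000e-04  1.29935802e+00] 22.93410318803007 [-0.10462438 -0.33990109 -2.01284994]
bushing_a_mid [([79.0, 15.0], 0.93, array([477.5, 185.4])), ([212.0, 131.0], 0.83, array([545.8,  77.6])), ([94.0, 214.0], 0.74, array([428.5,  41.6])), ([191.0, 4.0], 0.67, array([559.4, 167.2]))]
collar [([341.0, 225.0], 0.71, array([626.1, -29.2]))]
board [([279.0, 154.0], 0.82, array([590.1,  44.3]))]
[322.51422906 107.6928144 ]
[198.26597541 143.40727437]
[236.75026551 257.26579708]
tip [281.50558607 225.33728917]
```

View pics/w2c.png

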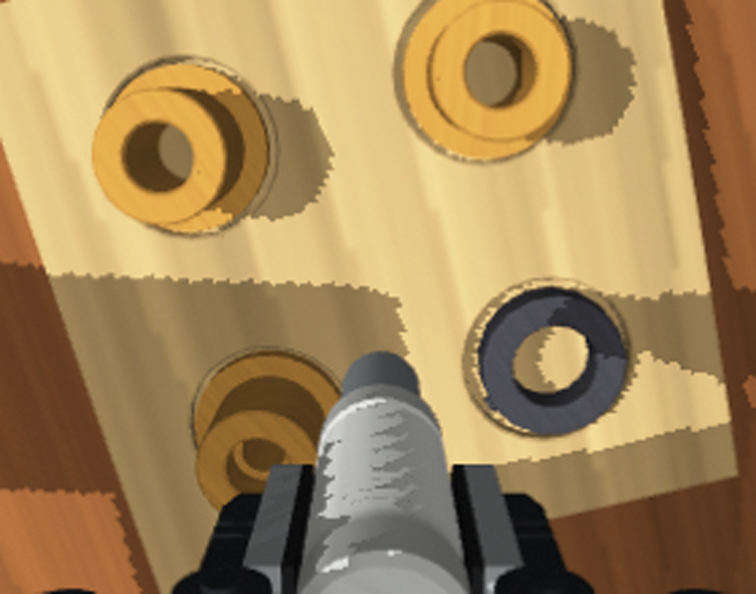

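The crop shows two bores (at (198,138) and (325,106)) open through to the board. The near-left one at (237,254) shows a step inside, so it is probably the unfinished one. I'll gauge it first.

```bash
cat >> h.py <<'E'
def shift(st,X,yaw=None):
    d=tool(st)[:3,:3].T@(np.array(X)-st["tool_pos"]);return np.round(d/1000,4)
E
python3 - <<'E'
from h import *
s=state();f=grab_frame("wrist")
for p in [(325.2,105.9),(198.5,138.1),(237,254)]: print(np.round(at(f,p,54,s),1))
print(shift(s,(534,-23,140)))
E
```

```text
[633.2  73.3  54. ]
[536.4  76.2  54. ]
[536.2 -20.9  54. ]
[-0.0456 -0.038   0.0304]
```

>>> send_rows --pt "-0.025 -0.02 0.0 0 0 0 -1" --pt "-0.0438 -0.037 0.015 0 0 0 -1" --pt "-0.0438 -0.037 0.035 0 0 0 -1" --pt "-0.0438 -0.037 0.042 0 0 0 -1" --pt "-0.0438 -0.037 0.042 0 0 0 -1" --pt "-0.0438 -0.037 0.042 0 0 0 -1"

```text
clock: 7.1
tool_pos: [536.4, -22.4, 129.2]
tool_rot: [3.14, -0.0, 1.3]
contact_force: [0.3, -0.5, -1.1]
grip_width: 22.7
grip_force: 49.4
```

Run:
```python
from h import *
s=state();f=grab_frame("wrist")
print(s["clock"],s["tool_pos"],s["tool_rot"],s["grip_width"],s["contact_force"])
for n,p in [("tip",s["tool_pos"]-[0,0,62.6]),("mouth",(535.5,-21.5,54)),("body",(535.5,-21.5,19)),("fl",(535.5,-21.5,19))]: print(n,proj(f,p,s))
for z,r in((54,19),(54,9.75),(19,26),(12,28)): # ring overlays
    for q in np.linspace(0,2*np.pi,60):
        pass
a=cv2.resize(f["color"][130:330,160:400],None,fx=3.3,fy=3.0,interpolation=2)
a=cv2.resize(f["color"][140:330,170:400],None,fx=3,fy=3,interpolation=2)
cv2.imwrite("pics/w3c.png",a[:,:,::-1])
```

```text
7.1 [536.37339929 -22.4144083  129.19828619] [ 3.14013888e+00 -1.68898723e-04  1.29976626e+00] 22.729904035040622 [ 0.33159244 -0.47672166 -1.10131117]
tip [281.28673349 225.30348137]
mouth [279.63712821 218.3614493 ]
body [279.79451078 204.66941177]
fl [279.79451078 204.66941177]
```

View pics/w3c.png

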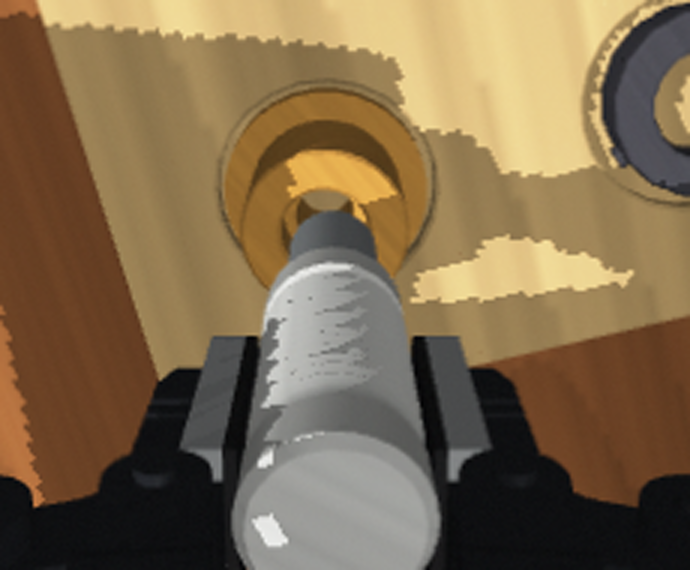

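The tip is within about 1.3 mm of the mouth (mouth centre at crop (328,232), tip at (333,250), 11 mm higher). I'll correct the sideways offset and ease down.

>>> send_rows --pt "0.0003 -0.0012 0.003 0 0 0 -1" --pt "0.0003 -0.0012 0.006 0 0 0 -1" --pt "0.0003 -0.0012 0.009 0 0 0 -1" --pt "0.0003 -0.0012 0.011 0 0 0 -1" --pt "0.0003 -0.0012 0.0125 0 0 0 -1" --pt "0.0003 -0.0012 0.0135 0 0 0 -1" --pt "0.0003 -0.0012 0.0145 0 0 0 -1"

```text
clock: 8.02
tool_pos: [534.6, -22.0, 113.8]
tool_rot: [3.142, -0.0, 1.299]
contact_force: [-0.5, 0.8, -1.2]
grip_width: 22.5
grip_force: 49.4
```

>>> send_rows --pt "0 0 0.0015 0 0 0 -1" --pt "0 0 0.003 0 0 0 -1" --pt "0 0 0.0045 0 0 0 -1" --pt "0 0 0.006 0 0 0 -1" --pt "0 0 0.0075 0 0 0 -1" --pt "0 0 0.009 0 0 0 -1"

```text
clock: 8.78
tool_pos: [534.6, -22.0, 104.7]
tool_rot: [3.142, 0.0, 1.299]
contact_force: [-0.4, 0.1, -1.7]
grip_width: 22.7
grip_force: 49.4
```

>>> send_rows --pt "0 0 0.001 0 0 0 -1" --pt "0 0 0.002 0 0 0 -1" --pt "0 0 0.0025 0 0 0 -1" --pt "0 0 0.003 0 0 0 -1" --pt "0 0 0.0035 0 0 0 -1"

```text
clock: 9.4
tool_pos: [534.6, -22.0, 101.5]
tool_rot: [3.141, 0.0, 1.299]
contact_force: [-0.5, 0.1, 0.1]
grip_width: 22.9
grip_force: 49.5
```

>>> send_rows --pt "0 0 0.0004 0 0 0 -1" --pt "0 0 0.0008 0 0 0 -1" --pt "0 0 0.0008 0 0 0 -1"

```text
clock: 9.78
tool_pos: [534.7, -22.0, 101.3]
tool_rot: [3.141, -0.0, 1.299]
contact_force: [-1.6, -0.0, 5.2]
grip_width: 23.0
grip_force: 50.1
```

The gauge stopped about 15 mm down with roughly 6 N, so this is the unfinished bushing. I'll hold briefly, lift, and carry the gauge back to the block.

>>> send_rows --pt "0 0 0.0002 0 0 0 -1" --pt "0 0 0.0002 0 0 0 -1" --pt "0 0 -0.003 0 0 0 -1" --pt "0 0 -0.01 0 0 0 -1" --pt "0 0 -0.03 0 0 0 -1" --pt "0 0 -0.07 0 0 0 -1" --pt "0 0 -0.07 0 0 0 -1"

```text
clock: 10.65
tool_pos: [537.2, -22.5, 174.5]
tool_rot: [3.134, -0.001, 1.299]
contact_force: [1.0, -0.2, -1.8]
grip_width: 22.8
grip_force: 49.6
```

>>> send_rows --pt "0.04 -0.022 0 0 0 0 -1" --pt "0.09 -0.049 0 0 0 0 -1" --pt "0.14 -0.076 0 0 0 0 -1" --pt "0.19 -0.103 0 0 0 0 -1" --pt "0.24 -0.13 0 0 0 0 -1" --pt "0.29 -0.157 0 0 0 0 -1" --pt "0.33 -0.179 0 0 0 0 -1" --pt "0.3455 -0.1878 0 0 0 0 -1" --pt "0.3455 -0.1878 0 0 0 0 -1" --pt "0.3455 -0.1878 0.03 0 0 0 -1" --pt "0.3455 -0.1878 0.048 0 0 0 -1" --pt "0.3455 -0.1878 0.048 0 0 0 -1"

```text
clock: 12.15
tool_pos: [445.2, 359.0, 119.9]
tool_rot: [-3.138, 0.004, 1.297]
contact_force: [-1.5, -0.6, -2.1]
grip_width: 23.1
grip_force: 49.6
```

Run:
```python
from h import *
s=state();f=grab_frame("wrist")
print(s["clock"],s["tool_pos"],s["tool_rot"],shift(s,(446.5,361.4,72.6)))
print("tip",proj(f,s["tool_pos"]-[0,0,62.6],s),"hole",proj(f,(446.5,361.4,44),s))
a=cv2.resize(f["color"][140:330,170:400],None,fx=3,fy=3,interpolation=2)
cv2.imwrite("pics/w4c.png",a[:,:,::-1])
```

```text
12.15 [445.24227771 358.97555034 119.91449172] [-3.13822871  0.00427963  1.29736542] [0.0029 0.0007 0.0473]
tip [281.7593977  224.88870673] hole [282.64000059 214.66896237]
```

View pics/w4c.png

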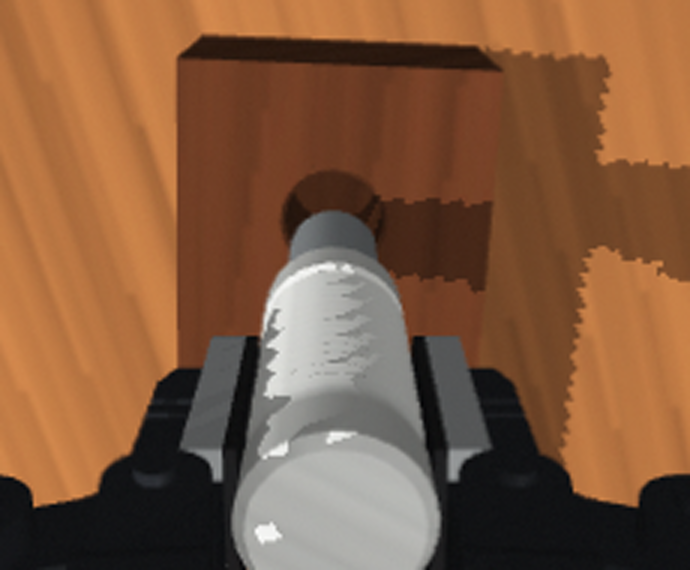

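>>> send_rows --pt "0 0 0 0 0 0 -1" --pt "0 0 0 0 0 0 -1"

```text
clock: 12.45
tool_pos: [447.2, 361.5, 123.9]
tool_rot: [3.14, -0.002, 1.299]
contact_force: [-0.7, 0.4, -1.5]
grip_width: 23.1
grip_force: 49.6
```

Run:
```python
from h import *
s=state()
print(s["clock"],s["tool_pos"],s["tool_rot"],shift(s,(446.5,361.4,72.6)))
```

```text
12.45 [447.19105563 361.49278549 123.9059669 ] [ 3.13992233e+00 -1.75281102e-03  1.29891262e+00] [-0.0004 -0.0007  0.0513]
```

>>> send_rows --pt "-0.0004 -0.0007 0.01 0 0 0 -1" --pt "-0.0004 -0.0007 0.017 0 0 0 -1" --pt "-0.0004 -0.0007 0.024 0 0 0 -1" --pt "-0.0004 -0.0007 0.03 0 0 0 -1" --pt "-0.0004 -0.0007 0.037 0 0 0 -1" --pt "-0.0004 -0.0007 0.043 0 0 0 -1" --pt "-0.0004 -0.0007 0.048 0 0 0 -1" --pt "-0.0004 -0.0007 0.05 0 0 0 -1" --pt "-0.0004 -0.0007 0.0505 0 0 0 -1"

```text
clock: 13.58
tool_pos: [445.5, 361.0, 72.5]
tool_rot: [3.142, -0.0, 1.299]
contact_force: [-1.7, -1.1, 1.5]
grip_width: 23.2
grip_force: 49.9
```

>>> send_rows --pt "0 0 0 0 0 0 -0.6" --pt "0 0 0 0 0 0 -0.2" --pt "0 0 0 0 0 0 0" --pt "0 0 0 0 0 0 0" --pt "0 0 -0.02 0 0 0 0" --pt "0 0 -0.06 0 0 0 0.2" --pt "0 0 -0.118 0 0 0 0.4" --pt "0 0 -0.118 0 0 0 0.4"

```text
clock: 14.58
tool_pos: [448.7, 363.0, 196.9]
tool_rot: [3.133, -0.009, 1.299]
contact_force: [0.9, 0.2, 0.3]
grip_width: 59.8
grip_force: 0.0
```

Run:
```python
from h import *
s=state();f=grab_frame("wrist");t=grab_frame("top")
print(s["clock"],s["tool_pos"],s["tool_rot"],s["grip_width"],s["contact_force"])
print(boxes_of("wrist","gauge_grip")[:2],proj(f,(446,362,79),s),proj(f,(446,362,114),s))
a=cv2.resize(f["color"][140:330,170:400],None,fx=2,fy=2);b=cv2.resize(t["color"][190:290,110:320],None,fx=2,fy=2)
b=np.pad(b,((0,380-b.shape[0]),(0,0),(0,0)))
save({"color":np.hstack([a[:, :370],b])},"rel")
print(shift(s,(535.5,-21.5,150)))
```

```text
14.575 [448.68186537 362.99523952 196.88374453] [ 3.13323677 -0.00926157  1.2992279 ] 59.81824424250611 [0.86277672 0.19512306 0.3142339 ]
[{'xy': [280.8, 207.3], 'p': 0.58}] [277.24385928 206.28876016] [277.076603   219.29117714]
[-0.3475  0.1864  0.0452]
```

View pics/rel.png

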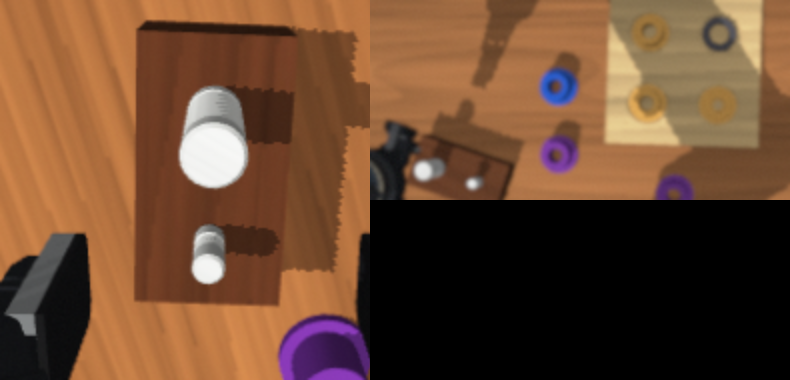

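The gauge is standing upright in its hole with the small gauge untouched. Moving to the unfinished bushing.

>>> send_rows --pt "-0.045 0.025 0 0 0 0 0.4" --pt "-0.1 0.055 0 0 0 0 0.4" --pt "-0.15 0.083 0 0 0 0 0.4" --pt "-0.2 0.11 0 0 0 0 0.4" --pt "-0.25 0.138 0 0 0 0 0.4" --pt "-0.3 0.165 0.01 0 0 0 0.4" --pt "-0.344 0.1894 0.03 0 0 0 0.4" --pt "-0.344 0.1894 0.05 0 0 0 0.4" --pt "-0.344 0.1894 0.05 0 0 0 0.4" --pt "-0.344 0.1894 0.05 0 0 0 0.4" --pt "-0.344 0.1894 0.05 0 0 0 0.4"

```text
clock: 16.1
tool_pos: [536.1, -20.5, 140.9]
tool_rot: [3.14, -0.0, 1.301]
contact_force: [0.8, 0.2, -0.2]
grip_width: 59.5
grip_force: 0.0
```

Run:
```python
from h import *
s=state()
print(s["clock"],s["tool_pos"],s["tool_rot"],s["grip_width"],shift(s,(534.7,-22,23)))
```

```text
16.1 [536.14176924 -20.53138709 140.87433341] [ 3.14024092e+00 -1.44512995e-04  1.30054419e+00] 59.51349865519271 [-0.0018 -0.0012  0.1179]
```

>>> send_rows --pt "-0.0018 -0.0012 0.04 0 0 0 0.4" --pt "-0.0018 -0.0012 0.075 0 0 0 0.4" --pt "-0.0018 -0.0012 0.1 0 0 0 0.4" --pt "-0.0018 -0.0012 0.112 0 0 0 0.4" --pt "-0.0018 -0.0012 0.117 0 0 0 0.4" --pt "-0.0018 -0.0012 0.117 0 0 0 0.4" --pt "-0.0018 -0.0012 0.117 0 0 0 0.1" --pt "-0.0018 -0.0012 0.117 0 0 0 -0.2" --pt "-0.0018 -0.0012 0.117 0 0 0 -1" --pt "-0.0018 -0.0012 0.117 0 0 0 -1" --pt "-0.0018 -0.0012 0.117 0 0 0 -1" --squeeze 50

```text
clock: 17.48
tool_pos: [535.0, -22.8, 24.5]
tool_rot: [3.139, -0.0, 1.299]
contact_force: [-0.4, 0.6, 5.5]
grip_width: 35.8
grip_force: 51.1
```

>>> send_rows --pt "0 0 -0.01 0 0 0 -1" --pt "0 0 -0.035 0 0 0 -1" --pt "0 0 -0.08 0 0 0 -1" --pt "0 0 -0.08 0 0 0 -1" --pt "-0.045 0.002 -0.08 0 0 0 -1" --pt "-0.1 0.005 -0.08 0 0 0 -1" --pt "-0.155 0.007 -0.08 0 0 0 -1" --pt "-0.21 0.009 -0.08 0 0 0 -1" --pt "-0.265 0.012 -0.08 0 0 0 -1" --pt "-0.31 0.014 -0.08 0 0 0 -1" --pt "-0.326 0.0143 -0.08 0 0 0 -1" --pt "-0.326 0.0143 -0.08 0 0 0 -1"

```text
clock: 18.98
tool_pos: [459.3, -340.4, 101.1]
tool_rot: [-3.139, -0.002, 1.297]
contact_force: [1.2, 0.6, -3.9]
grip_width: 36.2
grip_force: 50.7
```

>>> send_rows --pt "0 0 0 0 0 0 -1" --pt "0 0 0 0 0 0 -1"

```text
clock: 19.23
tool_pos: [460.8, -338.9, 102.8]
tool_rot: [-3.141, -0.001, 1.301]
contact_force: [-0.0, 0.5, -3.5]
grip_width: 36.0
grip_force: 50.7
```

Run:
```python
from h import *
s=state();f=grab_frame("wrist");t=grab_frame("top")
print(s["clock"],s["tool_pos"],s["tool_rot"],s["grip_width"],s["contact_force"],shift(s,(461.5,-341,15.5)))
a=cv2.resize(f["color"],(440,330));b=t["color"][180:310,220:450];b=cv2.resize(b,(350,198));b=np.pad(b,((0,132),(0,0),(0,0)))
save({"color":np.hstack([a,b])},"tray")
```

```text
19.225 [ 460.80456258 -338.91177807  102.760867  ] [-3.14106049e+00 -7.36016428e-04  1.30122180e+00] 35.97934051649599 [-0.03299005  0.47794357 -3.5005661 ] [-0.0019  0.0013  0.0873]
```

View pics/tray.png

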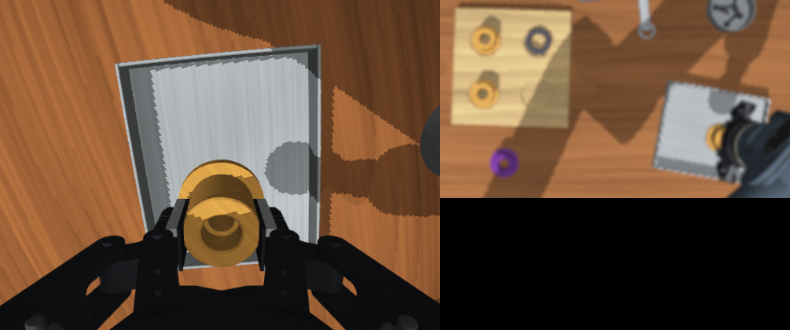

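The bushing (stepped bore visible) hangs over the middle of the tray, and the two good ones are still in their pockets. Lowering slowly.

>>> send_rows --pt "0 0 0.02 0 0 0 -1" --pt "0 0 0.04 0 0 0 -1" --pt "0 0 0.055 0 0 0 -1" --pt "0 0 0.066 0 0 0 -1" --pt "0 0 0.074 0 0 0 -1" --pt "0 0 0.079 0 0 0 -1" --pt "0 0 0.082 0 0 0 -1" --pt "0 0 0.084 0 0 0 -1" --pt "0 0 0.085 0 0 0 -1" --pt "0 0 0.085 0 0 0 -1"

```text
clock: 20.58
tool_pos: [460.5, -340.6, 18.2]
tool_rot: [3.141, 0.0, 1.299]
contact_force: [-0.5, -0.0, -3.6]
grip_width: 35.8
grip_force: 50.7
```

>>> send_rows --pt "0 0 0.001 0 0 0 -1" --pt "0 0 0.0018 0 0 0 -1" --pt "0 0 0.0022 0 0 0 -1" --pt "0 0 0.0022 0 0 0 -1"

```text
clock: 21.08
tool_pos: [460.4, -340.4, 15.7]
tool_rot: [-3.141, -0.0, 1.299]
contact_force: [0.2, 0.5, -2.7]
grip_width: 36.0
grip_force: 50.7
```

>>> send_rows --pt "0 0 0.0006 0 0 0 -1" --pt "0 0 0.0012 0 0 0 -1" --pt "0 0 0.0012 0 0 0 -1"

```text
clock: 21.45
tool_pos: [460.5, -340.5, 15.5]
tool_rot: [3.141, 0.0, 1.299]
contact_force: [-2.5, 2.4, 3.8]
grip_width: 35.6
grip_force: 51.3
```

>>> send_rows --pt "0 0 0 0 0 0 0" --pt "0 0 0 0 0 0 0.3" --pt "0 0 0 0 0 0 0.4" --pt "0 0 0 0 0 0 0.4" --pt "0 0 -0.03 0 0 0 0.4" --pt "0 0 -0.08 0 0 0 0.4" --pt "0 0 -0.13 0 0 0 0.4" --pt "0 0 -0.17 0 0 0 0.4" --pt "0 0 -0.17 0 0 0 0.4" --pt "0 0 -0.17 0 0 0 0.4"

```text
clock: 22.7
tool_pos: [460.4, -340.4, 184.2]
tool_rot: [-3.141, -0.0, 1.299]
contact_force: [0.5, 0.4, -0.4]
grip_width: 59.9
grip_force: 0.0
```

Run:
```python
from h import *
s=state();f=grab_frame("wrist");t=grab_frame("scene")
print(s["clock"],s["tool_pos"],s["contact_force"])
a=cv2.resize(f["color"],(400,300));b=cv2.resize(t["color"],(400,300))
save({"color":np.hstack([a,b])},"end")
```

```text
22.7 [ 460.35301765 -340.43483354  184.16103818] [ 0.46503911  0.41084121 -0.43621951]
```

View pics/end.png

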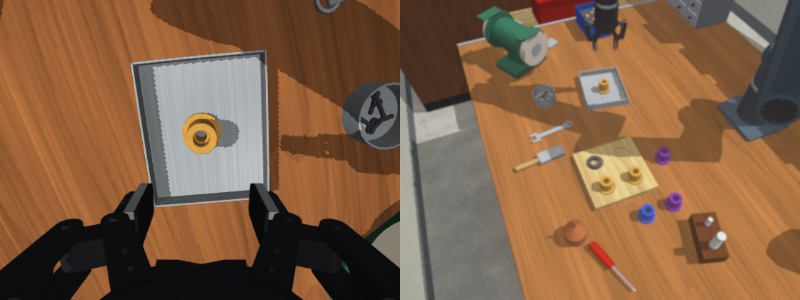

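The unfinished bushing stands upright in mid-tray at (201,134). The gauge is in its hole, the good bushings are in their pockets, and nothing else has moved.

```bash
python3 -c "
from station import *
print(hand_in())"
```

```text
the job is handed in; nothing more can be done
None
```

The job is handed in (the station gave no verdict): I gauged only the bushing whose bore showed a step in the camera image, felt it stop about 15 mm down at roughly 6 N, put the gauge back in its hole and set that bushing upright in mid-tray; the other two showed open bores, so I did not gauge them, and the final images show nothing else disturbed.

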